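# Slacken the locking ring of a filter housing with a fingertip

## Task

On the larger of the two filter housings, unscrew the wide knurled locking ring (anticlockwise seen from above) by rolling a fingertip round its rim, without gripping it: go on until the raised bar on the ring has come round to the fixed arrow on the hub for the second time, and leave it standing there at the arrow. Leave the small housing's ring as it is, and do not push away or pick up the oil bottle, the clay tray or the carton.

Things in the scene. Friction and masses are not known exactly. Their poses are not given: they have to be found in the camera images.
- large_ring_centre (a point): Centre of the large knurled locking ring, on its vertical axis, half-way up its rim. The ring is an aluminium disc 104 mm across over its 40 upright ribs (4 mm wide, 2 mm proud), too wide to grip; its rim runs from 13 mm below this point to 13 mm above it. Height of this point 68 mm above the worktop. The ring stays where it is left (friction about 0.12 N m) and does not rise as it turns.
- large_housing: The housing that carries the large ring, fixed to the worktop; origin on the ring's axis at worktop height, front -x. Below the ring: a grey bowl narrower than the ring, a foot plate 130 mm square and 14 mm thick, and two hose stubs at the back (+x), to 78 mm from the axis and under 37 mm high, so a fingertip can go right round the rim. Top of the hub 84 mm above the worktop.
- large_ring (a joint): Angle of the large ring, rad, growing as it is unscrewed (anticlockwise from above). 0: bar at the arrow, ring tight. It starts 1.5 to 3.5, already eased by a part turn; the bar comes to the arrow for the first time at 6.28 and for the second time at 12.57 (the target). The ring has stops at 0 and 15.2.
- large_ring_bar (a point): The raised black bar on top of the large ring, 18 mm long, 8 mm wide, 2 mm proud, radial; this point is its middle, 40 mm from the ring's axis; it turns with the ring.
- large_housing_arrow (a point): Tip of the fixed black arrow on the hub in the middle of the large ring, 28.6 mm from the axis, pointing outward to the housing's front (its -x side).
- small_ring_centre (a point): Centre of the small housing's knurled ring, on its axis half-way up: aluminium, 68 mm across, 24 mm high, its middle 57 mm and its top 69 mm above the worktop, on a 94 mm square foot plate. To be left alone.
- small_ring_bar (a point): The raised black bar on top of the small ring, 26 mm from its axis.
- oil_bottle: Brown dropper bottle with a black cap, 34 mm across and 78 mm tall, standing loose; origin at the centre of its underside. Bystander.
- clay_tray: Small flat tray of sealing clay, 40 x 90 x 10 mm, lying loose; origin at the centre of its underside. Bystander.
- carton: Small white and blue tablet carton, 76 x 102 x 66 mm, standing loose behind the housings; origin at the centre of its underside. Bystander.

How it is judged:
By the outcome, as a careful person would: the job done as asked, in the order asked, and still so for the second after the job is handed in, with the robot touching nothing.
It also fails if it takes over 64 s, if anything falls off the work surface, if the arm or the gripper's body presses on something with over 40 N, if the wrist force passes 120 N, or if a joint passes its speed limit or range.

## Robot

A 6-joint arm with a two-finger parallel gripper is mounted at the origin on a cart in front of the work surface, level with it; the furniture and walls round the work are solid. World frame = base frame: x ahead of the robot, y to its left, z up, the work surface at z = 0. Lengths are in mm, angles in rad, forces in N, time in s.
With the tool pointing down it reaches from about 275 to 1000 mm from the base axis. Payload 8.4 kg.
Tool frame: the origin (TCP) lies between the finger pads; the fingertips stand 22 mm ahead of it and the grasp point (between the pads) lies 3 mm ahead of it; z points along the fingers, y is the line along which they close (so a half turn about z gives the same grasp; the last joint's range is limited). The gripper opens to 85 mm and grips with 20 to 120 N. Pads are 22 mm wide; open, the fingers measure 114 mm over their backs; the gripper's body (76 mm by 85 mm) begins 54 mm behind the grasp point. The pads swing forward as they close: fully open they stand 13 mm farther back than shut.
Start: joints at [1.306, 0.353, 1.633, -0, 1.155, -0.002], TCP at [162.364, 603.544, 253.281] pointing down, gripper open.
Joint ranges: [-2.63, 2.63], [-0.92, 2.1], [0.06, 2.66], [-1.3, 4.44], [0, 2.69], [-3.02, 3.02]. Speed limits (rad/s): [2.22, 2.22, 2.79, 3.14, 3.14, 3.14].

## Interface

Orientations are given as [roll, pitch, yaw] about the fixed x, y, z axes, in that order (R = Rz(yaw) Ry(pitch) Rx(roll)).
In Python, from rig import r, grab_frame gives the robot as it stands.
- The arm moves only by the shell command python3 -m inch 'ROWS' [FORCE]. ROWS is JSON, a list of rows, each a list of 7 numbers: the turn, a rotation vector about the tool's x, y, z as a fraction of full scale, then the shift along the tool's x, y, z as a fraction of full scale, then the closure, from 0 (fully open) to 1 (shut). In form: [[rx, ry, rz, dx, dy, dz, fingers], ...]. A call has 1 to 8 rows; each row shifts and turns the commanded pose from where the row before left it, along the tool's axes as they then stand; what a row does not reach is not made up. Full scale, the value 1, is 2.5 cm for a shift and pi rad for a turn. A row lasts 1/12 s, in which the tool goes at most 41.7 mm and 7.16 degrees, less where a joint would pass 70% of its speed; a pose out of reach is approached as far as the arm can. A call with a number of a shift or a turn outside -1 to 1 is refused whole. A call with a gripper value outside its range is refused whole. The fingers move at their own pace and stop on an object; FORCE is the grip in N (left out, the last holds). Time passes only in rows, so rows that do not move let the fingers close. It gives the time, the measured TCP pose, the force, the opening and the grip force at its end, in the units of the state.
- r.sense(): the state, without advancing time (a new reading comes with each control period).
- grab_frame(name): name is "scene" or "top" or "wrist"; returns a dict with "pixels" (480x640x3 uint8, red, green, blue), "z_map" (480x640 float32, mm along the optical axis (not along the pixel's ray), 0 where there is no reading), "vertical_fov" (degrees; the focal length in pixels is half the picture's height over the tangent of half this angle, whatever the lens; pixels are square), "cx", "cy" (the principal point, pixels), "dist" ([k1, k2, p1, p2, k3] as OpenCV has them; the pictures are not rectified), "cam_to_world" (4x4, takes a point from camera to world coordinates). Camera axes: x right, y down, z forward; pixel columns grow to the right and rows downward; lengths in mm; the calibration is good to about 2 mm. A picture is of the moment at which its call begins.
- r.sign_off(): hands the job in; it is judged then, once.
The state is a dict: "clock": time; "qpos": joint angles; "qvel": joint speeds; "joint_efforts": joint torques, N m; "eef_pos": TCP position; "tcp_rot": TCP orientation; "contact_force": force on the tool from outside, world axes, zero at the start; "wrist_torque": the same for the moment, N m; "opening": opening from 0.0 (shut) to 1.0 (fully open); "grasp_force": force on a finger pad.
Only numpy, scipy, OpenCV 4.12 (cv2) and the standard library are available. Lean on these libraries where they do the work, as an engineer would, in place of code of your own. Each camera call takes 0.05 s, during which the arm holds its last target. There are 200 camera calls.

## Working session

There is one attempt and no reset: what is moved stays moved. The work goes in short steps, Python scripts to look and compute and a shell command to move; the robot and the scene stay as the last step left them, time stands still between calls to the robot, and variables do not carry over. Pictures are saved under pics/ and viewed, at most 10 in all, crops included, and the job is handed in when it is done.

```bash
ls; mkdir -p pics; cat > h.py <<'E'
import numpy as np,cv2
from rig import r,grab_frame
def K(f):
    fl=240/np.tan(np.radians(f["vertical_fov"])/2)
    return np.array([[fl,0,f["cx"]],[0,fl,f["cy"]],[0,0,1]])
def toplane(f,uv,z):
    uv=np.array(uv,float).reshape(-1,1,2)
    n=cv2.undistortPoints(uv,K(f),np.array(f["dist"],float)).reshape(-1,2)
    T=np.array(f["cam_to_world"]);d=np.c_[n,np.ones(len(n))]@T[:3,:3].T;o=T[:3,3]
    return o+d*((z-o[2])/d[:,2])[:,None]
def save(f,name): cv2.imwrite("pics/"+name,f["pixels"][:,:,::-1])
E
python3 - <<'E'
from h import *
for n in ("top","scene"):
    f=grab_frame(n);save(f,n+"0.png");print(n,f["vertical_fov"],np.round(f["cam_to_world"],2).tolist())
    np.save(n+"0.npy",f,allow_pickle=True)
print(r.sense())
E
```

```text
pics
top 54.24580586759703 [[-0.0, -0.98, 0.19, 330.63], [-1.0, 0.0, -0.0, -5.09], [-0.0, -0.19, -0.98, 1074.4], [0.0, 0.0, 0.0, 1.0]]
scene 50.601998417822 [[0.88, -0.25, 0.41, 79.7], [-0.48, -0.45, 0.75, -825.63], [-0.0, -0.86, -0.52, 651.66], [0.0, 0.0, 0.0, 1.0]]
{'clock': 0.1, 'qpos': array([ 1.30558640e+00,  3.53610029e-01,  1.63404483e+00, -2.31872430e-05,
        1.15519980e+00, -2.38701738e-03]), 'qvel': array([ 0.00026842, -0.00247827, -0.00147604, -0.00138725,  0.00072165,
       -0.00141838]), 'joint_efforts': array([-1.00868085e-03, -6.06358409e+01, -3.42817211e+01,  6.75209230e-05,
        3.95436931e-03, -5.10882694e-05]), 'eef_pos': array([162.27552098, 603.15913118, 252.62367886]), 'tcp_rot': array([-3.14033060e+00,  1.81891279e-05,  2.87877914e+00]), 'contact_force': array([ 0.80258119, -0.21676836, -0.49805763]), 'wrist_torque': array([-0.00113979, -0.02554271,  0.05434065]), 'grasp_force': 0.0, 'opening': 1.0000024287856304}
```

View pics/top0.png

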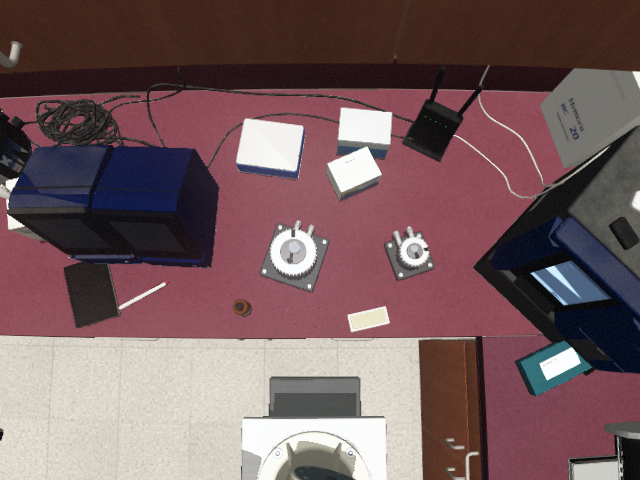

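View pics/scene0.png

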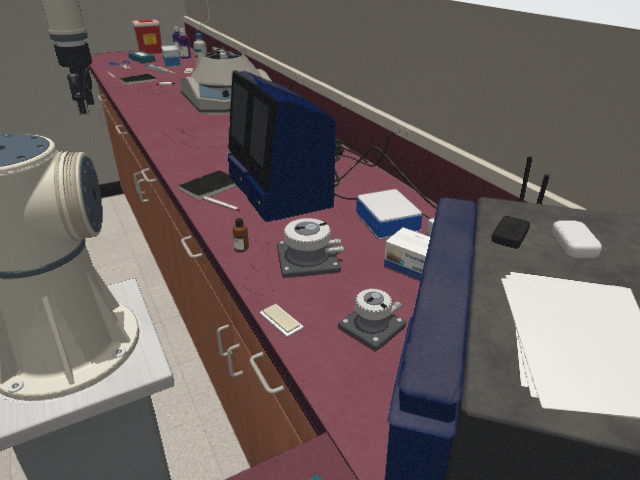

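The top view shows the large ring near (293,253), the small ring near (412,252), the bottle at (242,308), the tray at (368,319) and the carton at (355,173). Next I'll measure them.

```bash
cat >> h.py <<'E'
def cloud(f):
    v,u=np.mgrid[0:480,0:640]
    n=cv2.undistortPoints(np.stack([u,v],-1).reshape(-1,1,2).astype(float),K(f),np.array(f["dist"],float)).reshape(-1,2)
    z=f["z_map"].reshape(-1,1);T=np.array(f["cam_to_world"])
    P=np.c_[n*z,z]@T[:3,:3].T+T[:3,3]; P[z[:,0]==0]=np.nan
    return P.reshape(480,640,3)
E
python3 - <<'E'
from h import *
f=np.load("top0.npy",allow_pickle=True).item()
P=cloud(f)
def reg(u0,u1,v0,v1,z0,z1):
    p=P[v0:v1,u0:u1].reshape(-1,3);p=p[(p[:,2]>z0)&(p[:,2]<z1)];return p
for nm,a in dict(large=(255,335,215,295,74,90),small=(385,440,225,285,62,78),bottle=(225,260,290,325,25,90),tray=(340,395,300,335,5,20),carton=(322,386,142,202,50,85)).items():
    p=reg(*a);c,rad=cv2.minEnclosingCircle(p[:,:2].astype(np.float32))
    print(nm,len(p),p.mean(0).round(1),p.min(0).round(1),p.max(0).round(1),np.round(c,1),round(rad,1))
p=reg(255,335,215,295,10,20);print("foot",cv2.minAreaRect(p[:,:2].astype(np.float32)))
p=P[225:290,340:350].reshape(-1,3);print("table z",np.nanmedian(p[:,2]))
g=f["pixels"][215:295,250:335,::-1];g=cv2.resize(g,None,fx=7,fy=7,interpolation=cv2.INTER_CUBIC)
cv2.imwrite("pics/crop0.png",g)
s=np.load("scene0.npy",allow_pickle=True).item()["pixels"][210:280,270:350,::-1]
E
```

```text
large 1710 [507.3  42.8  81.5] [457.8  -6.8  74.2] [559.5  93.2  89.8] [508.2  42.9] 52.1
small 642 [ 510.2 -220.6   69.3] [ 479.7 -253.2   62.2] [ 542.4 -188.7   77.6] [ 511.6 -220.7] 33.4
bottle 222 [391.7 155.8  60.9] [376.1 141.6  25.7] [409.2 174.5  84.1] [392.7 158.9] 17.4
tray 633 [ 367.4 -123.7    9.4] [ 339.  -174.7    5. ] [404.2 -64.5  15.2] [ 372.9 -119.6] 61.2
carton 1814 [707.9 -97.1  65.3] [ 645.3 -169.    50.1] [766.  -32.9  84.9] [ 707.2 -109.3] 76.8
foot ((507.84197998046875, 43.34434127807617), (130.0173797607422, 129.36380004882812), 71.38082885742188)
table z -0.6205578258004607
```

View pics/crop0.png

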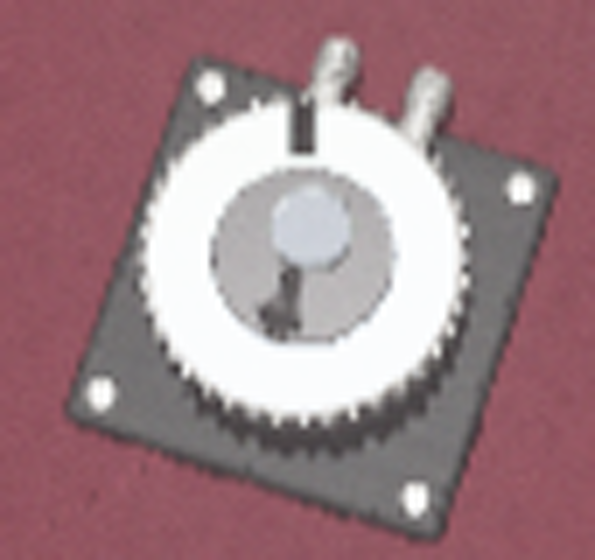

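The bar is at crop (303,128), on the far side. The arrow points down and slightly left, with its tip near crop (278,335). Now I'll work out the start angle and the clearance around the big blue instrument.

```bash
cat >> h.py <<'E'
C=np.array([508.0,43.2]); ARROW=np.radians(161.4)
def ringangle(f,dbg=False):
    # black bar on the ring top: dark pixels with plane radius 33..47 mm at z=82
    v,u=np.mgrid[0:480,0:640]; uv=np.stack([u,v],-1).reshape(-1,2)
    p=toplane(f,uv,82.)[:,:2]-C; rr=np.hypot(*p.T); g=f["pixels"].reshape(-1,3).max(1).astype(float)
    m=(rr>34)&(rr<46); w=np.clip(150-g,0,None)*m
    b=(p*w[:,None]).sum(0)/w.sum(); a=np.arctan2(b[1],b[0])
    z=(rr>20)&(rr<28)&(g<90); q=toplane(f,uv[z],84.)[:,:2]-C
    return a,np.hypot(*b),(w>0).sum(),np.degrees(np.arctan2(*q.mean(0)[::-1])) if len(q) else None
E
python3 - <<'E'
from h import *
f=np.load("top0.npy",allow_pickle=True).item()
a=ringangle(f);print(a,"theta",(a[0]-ARROW)%(2*np.pi))
P=cloud(f);Q=P[140:270,5:225].reshape(-1,3);Q=Q[Q[:,2]>60]
for z0,z1 in((60,150),(150,250),(250,400)):
    q=Q[(Q[:,2]>z0)&(Q[:,2]<z1)];print(z0,len(q),q.min(0).round() if len(q) else'',q.max(0).round() if len(q) else'')
E
```

```text
Traceback (most recent call last):
  File "h.py", line 25, in ringangle
    z=(rr>20)&(rr<28)&(g<90); q=toplane(f,uv[z],84.)[:,:2]-C
                                ~~~~~~~^^^^^^^^^^^^^
  File "h.py", line 8, in toplane
    n=cv2.undistortPoints(uv,K(f),np.array(f["dist"],float)).reshape(-1,2)
      ~~~~~~~~~~~~~~~~~~~^^^^^^^^^^^^^^^^^^^^^^^^^^^^^^^^^^^
cv2.error: OpenCV(4.12.0) /io/opencv/modules/calib3d/src/undistort.dispatch.cpp:347: error: (-215:Assertion failed) CV_IS_MAT(_src) && CV_IS_MAT(_dst) && (_src->rows == 1 || _src->cols == 1) && (_dst->rows == 1 || _dst->cols == 1) && _src->cols + _src->rows - 1 == _dst->rows + _dst->cols - 1 && (CV_MAT_TYPE(_src->type) == CV_32FC2 || CV_MAT_TYPE(_src->type) == CV_64FC2) && (CV_MAT_TYPE(_dst->type) == CV_32FC2 || CV_MAT_TYPE(_dst->type) == CV_64FC2) in function 'cvUndistortPointsInternal'
```

```bash
sed -i 's/(rr>20)&(rr<28)&(g<90)/(rr>14)\&(rr<27)\&(g<115)/; s/q=toplane(f,uv\[z\],84.)\[:,:2\]-C/q=p[z]/' h.py
python3 - <<'E'
from h import *
f=np.load("top0.npy",allow_pickle=True).item()
a=ringangle(f);print(a,"theta",(a[0]-ARROW)%(2*np.pi))
P=cloud(f);Q=P[140:270,5:225].reshape(-1,3);Q=Q[Q[:,2]>60]
for z0,z1 in((60,150),(150,250),(250,400)):
    q=Q[(Q[:,2]>z0)&(Q[:,2]<z1)];print(z0,len(q),q.min(0).round() if len(q) else'',q.max(0).round() if len(q) else'')
E
```

```text
(np.float64(-0.0016698111322016034), np.float64(40.13225732390943), np.int64(18), np.float64(158.57022385919885)) theta 3.4645540833285366
60 3410 [485. 222.  60.] [789. 731. 150.]
150 4056 [498. 223. 150.] [692. 660. 250.]
250 14100 [513. 224. 250.] [687. 540. 322.]
```

```bash
python3 -m inch '[[0,0,-0.0279,0,0,0,1],[0,0,-0.0279,0,0,0,1],[0,0,-0.0279,0,0,0,1],[0,0,0,-0.127,-0.843,0,1],[0,0,0,-0.127,-0.843,0,1],[0,0,0,-0.127,-0.843,0,1],[0,0,0,-0.127,-0.843,0,1],[0,0,0,-0.127,-0.843,0,1]]' 40
python3 -m inch '[[0,0,0,-0.127,-0.843,0,1],[0,0,0,-0.127,-0.843,0,1],[0,0,0,-0.127,-0.843,0,1],[0,0,0,-0.127,-0.843,0,1],[0,0,0,-0.127,-0.843,0,1],[0,0,0,-0.127,-0.843,0,1],[0,0,0,-0.127,-0.843,0,1],[0,0,0,0,0,0,1]]'
python3 -c "from rig import r;print(r.sense())"
```

```text
clock: 0.77
eef_pos: [178.2, 496.9, 252.8]
tcp_rot: [-3.141, -0.0, -3.141]
contact_force: [-0.2, 0.1, 0.1]
opening: 0.001
grasp_force: 0.0
clock: 1.43
eef_pos: [200.1, 347.2, 252.7]
tcp_rot: [-3.139, -0.001, 3.141]
contact_force: [0.6, -0.2, 0.5]
opening: -0.001
grasp_force: 0.0
{'clock': 1.4333, 'qpos': array([ 1.04472021e+00, -6.86981925e-03,  2.07852587e+00, -7.59900304e-04,
        1.07263662e+00, -5.25095285e-01]), 'qvel': array([ 0.03087512,  0.03503137, -0.05606512,  0.01653484, -0.0244398 ,
        0.04896097]), 'joint_efforts': array([ -0.75170981, -32.76457071, -33.43814135,  -0.09150589,
        -0.22751019,  -0.48885981]), 'eef_pos': array([200.11011167, 347.18724065, 252.72048911]), 'tcp_rot': array([-3.13892214e+00, -7.76807692e-04,  3.14097477e+00]), 'contact_force': array([ 0.59921946, -0.23213104,  0.49189071]), 'wrist_torque': array([-0.01382798,  0.02138451, -0.01030671]), 'grasp_force': 0.0, 'opening': -0.0012483103701736275}
```

```bash
python3 -m inch '[[0,0,0,-0.43,-0.83,0,1],[0,0,0,-0.43,-0.83,0,1],[0,0,0,-0.43,-0.83,0,1],[0,0,0,-0.43,-0.83,0,1],[0,0,0,-0.43,-0.83,0,1],[0,0,0,-0.43,-0.83,0,1],[0,0,0,-0.43,-0.83,0,1]]'
python3 -m inch '[[0,0,0,-0.43,-0.83,0,1],[0,0,0,-0.43,-0.83,0,1],[0,0,0,-0.43,-0.83,0,1],[0,0,0,-0.43,-0.83,0,1],[0,0,0,-0.43,-0.83,0,1],[0,0,0,-0.43,-0.83,0,1],[0,0,0,-0.43,-0.83,0,1],[0,0,0,0,0,0,1]]'
python3 -m inch '[[0,0,0,-0.3,0,0.69,1],[0,0,0,-0.3,0,0.69,1],[0,0,0,-0.3,0,0.69,1],[0,0,0,-0.3,0,0.69,1],[0,0,0,-0.3,0,0.69,1],[0,0,0,-0.3,0,0.69,1],[0,0,0,-0.3,0,0.69,1],[0,0,0,-0.3,0,0.69,1]]'
python3 -m inch '[[0,0,0,-0.3,0,0.69,1],[0,0,0,-0.3,0,0.69,1],[0,0,0,0,0,0,1]]'
python3 - <<'E'
from h import *
f=grab_frame("top");save(f,"top1.png");s=grab_frame("scene");w=grab_frame("wrist")
a=s["pixels"][160:300,220:390];a=cv2.resize(a,(510,420),interpolation=2)
b=cv2.resize(w["pixels"],(280,210))
cv2.imwrite("pics/c1.png",np.hstack([a,np.vstack([b,cv2.resize(f["pixels"][200:320,220:380],(280,210))])])[:,:,::-1])
E
```

```text
clock: 2.02
eef_pos: [276.2, 204.7, 253.3]
tcp_rot: [3.141, 0.0, -3.141]
contact_force: [-0.1, 0.1, 0.0]
opening: -0.005
grasp_force: 0.0
clock: 2.68
eef_pos: [352.8, 58.0, 253.5]
tcp_rot: [-3.141, 0.001, 3.14]
contact_force: [-0.3, 0.5, 0.7]
opening: 0.001
grasp_force: 0.0
clock: 3.35
eef_pos: [411.4, 60.9, 114.3]
tcp_rot: [3.141, -0.0, -3.141]
contact_force: [-0.6, -0.0, 0.9]
opening: -0.0
grasp_force: 0.0
clock: 3.6
eef_pos: [425.8, 60.7, 78.4]
tcp_rot: [-3.141, -0.003, -3.141]
contact_force: [-0.5, -0.6, 0.3]
opening: -0.003
grasp_force: 0.0
```

View pics/c1.png

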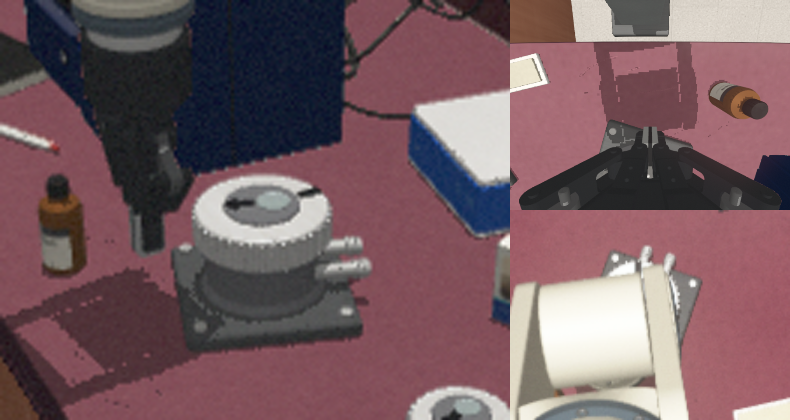

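The fingertip hangs just in front of the ring rim, clear of the bottle, and the arrow and bar are visible in the scene view. Next I'll press in gently.

```bash
python3 -m inch '[[0,0,0,-0.3,-0.1,-0.05,1],[0,0,0,-0.3,0,0,1],[0,0,0,0,0,0,1]]'
for i in 1 2 3 4 5; do python3 -m inch '[[0,0,0,-0.04,0,0,1],[0,0,0,-0.04,0,0,1],[0,0,0,0,0,0,1]]' | egrep 'pos|force: \['; done
```

```text
clock: 4.0
eef_pos: [443.7, 57.8, 83.3]
tcp_rot: [3.141, 0.004, 3.141]
contact_force: [0.7, 0.2, 0.1]
opening: 0.0
grasp_force: 0.0
eef_pos: [443.1, 57.7, 82.2]
contact_force: [-0.0, -0.6, 0.0]
eef_pos: [445.1, 57.7, 82.0]
contact_force: [-0.6, -0.6, -0.6]
eef_pos: [447.3, 57.7, 82.0]
contact_force: [-0.7, -0.5, 0.1]
eef_pos: [448.0, 57.7, 81.8]
contact_force: [-4.4, 0.4, 3.1]
eef_pos: [448.3, 57.6, 81.6]
contact_force: [-11.0, 1.4, 8.5]
```

```bash
cat >> h.py <<'E'
def look():
    f=grab_frame("scene");a=ringangle(f);s=r.sense()
    print("theta%.3f r%.1f n%d"%((a[0]-ARROW)%(2*np.pi),a[1],a[2]),"pos",s["eef_pos"].round(1),"F",s["contact_force"].round(1),s["clock"])
    return f
E
python3 -c "from h import *;look()"
for i in 1 2 3; do python3 -m inch '[[0,0,0,0,-0.2,0,1],[0,0,0,0,-0.2,0,1]]' | egrep 'pos|force: \['; python3 -c "from h import *;look()"; done
```

```text
theta6.017 r16.5 n114 pos [448.3  57.6  81.6] F [-9.6  1.3  7.9] 5.3
eef_pos: [447.6, 47.8, 81.5]
contact_force: [-13.6, 3.3, 7.0]
theta5.804 r28.1 n121 pos [447.5  47.1  81.4] F [-12.2   1.    8.3] 5.5167
eef_pos: [447.5, 37.6, 81.3]
contact_force: [-10.3, 1.7, 6.6]
theta5.783 r30.5 n127 pos [447.6  37.   81.4] F [-10.8   0.7   6.8] 5.7333
eef_pos: [448.9, 27.6, 81.5]
contact_force: [-4.1, 2.2, 0.5]
theta5.859 r30.4 n135 pos [449.2  27.   81.6] F [-6.4  0.1 -0.2] 5.95
```

```bash
sed -i 's/m=(rr>34)&(rr<46);/m=(rr>34)\&(rr<46)\&(np.abs(cloud(f)[...,2].ravel()-82)<5);/' h.py
python3 - <<'E'
from h import *
f=look(); a=f["pixels"][160:300,220:390]
w=grab_frame("top");print(ringangle(w))
cv2.imwrite("pics/c2.png",cv2.resize(a,(680,560),interpolation=2)[:,:,::-1])
E
```

```text
theta4.380 r9.7 n43 pos [449.1  27.1  81.5] F [-4.9 -2.9  2. ] 6.0
(np.float64(nan), np.float64(nan), np.int64(0), None)h.py:24: RuntimeWarning: invalid value encountered in divide
  b=(p*w[:,None]).sum(0)/w.sum(); a=np.arctan2(b[1],b[0])
```

View pics/c2.png

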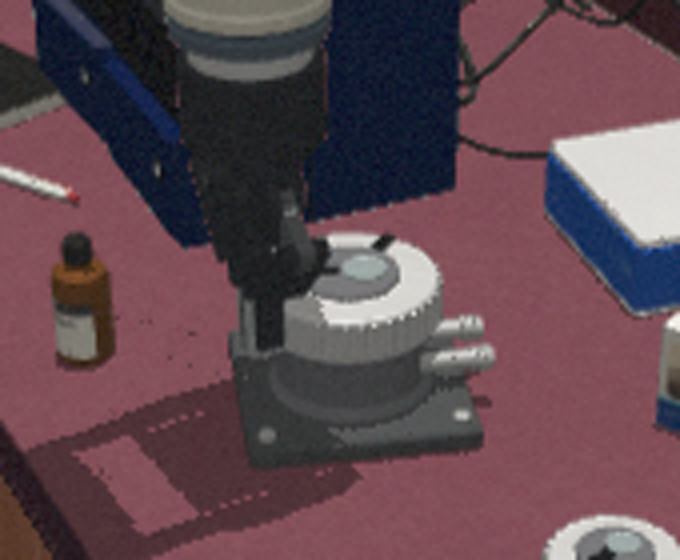

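The ring has turned anticlockwise, with the bar now at (383,243), so the rim drive works. Next I'll plan the orbit rows and make the bar detector robust.

```bash
cat >> h.py <<'E'
def ringangle(f,dbg=False):
    v,u=np.mgrid[0:480,0:640]; uv=np.stack([u,v],-1).reshape(-1,2)
    p=toplane(f,uv,82.)[:,:2]-C; rr=np.hypot(*p.T).reshape(480,640); p=p.reshape(480,640,2)
    g=f["pixels"].max(2); zc=cloud(f)[...,2]
    m=((rr>30.5)&(rr<50)&(g<90)&(np.abs(zc-82)<6)).astype(np.uint8)
    n,L,S,_=cv2.connectedComponentsWithStats(m,connectivity=8); out=[]
    for i in range(1,n):
        if S[i,4]>=5:
            b=p[L==i].mean(0); out.append((np.arctan2(b[1],b[0]),np.hypot(*b),S[i,4]))
    return sorted(out,key=lambda t:abs(t[1]-40))
def look(n="scene"):
    f=grab_frame(n);s=r.sense()
    print([("th%.3f r%.0f n%d"%((a-ARROW)%(2*np.pi),b,c)) for a,b,c in ringangle(f)],"pos",s["eef_pos"].round(1),"F",s["contact_force"].round(1),s["clock"])
    return f
HX,HY=8.5,5.
def path(Rc):
    P=[]
    for k in range(2):
        for q,(sx,sy) in zip((180,270,360,450),((-1,-1),(1,-1),(1,1),(-1,1))):
            a=np.radians(np.arange(q,q+91,1)); P.append(C+Rc*np.c_[np.cos(a),np.sin(a)]+[sx*HX,sy*HY])
    return np.vstack(P)
def rows(cmd,n,Rc=48.5,step=8.):
    P=path(Rc);s=np.r_[0,np.cumsum(np.hypot(*np.diff(P,axis=0).T))]
    per=s[4*91]; i=np.argmin(np.hypot(*(P[:4*91]-cmd).T))
    c=np.array(cmd,float);out=[]
    for k in range(1,n+1):
        t=np.array([np.interp(s[i]+k*step,s,P[:,j]) for j in (0,1)])
        d=np.round((t-c)/25,2);c=c+d*25;out.append("[0,0,0,%g,%g,0,1]"%(-d[0],d[1]))
    for j in range(0,n,8): print("["+",".join(out[j:j+8])+"]")
    print("cmd end",c)
E
python3 -c "
from h import *
look();rows((451.3,27.5),16)"
```

```text
['th4.063 r42 n13'] pos [449.2  27.2  81.5] F [-5.6 -4.   1.3] 6.1
[[0,0,0,-0.14,-0.31,0,1],[0,0,0,-0.14,-0.29,0,1],[0,0,0,-0.19,-0.25,0,1],[0,0,0,-0.23,-0.23,0,1],[0,0,0,-0.27,-0.18,0,1],[0,0,0,-0.29,-0.13,0,1],[0,0,0,-0.3,-0.09,0,1],[0,0,0,-0.32,-0.03,0,1]]
[[0,0,0,-0.32,-0,0,1],[0,0,0,-0.32,-0,0,1],[0,0,0,-0.32,0.01,0,1],[0,0,0,-0.31,0.07,0,1],[0,0,0,-0.3,0.11,0,1],[0,0,0,-0.28,0.16,0,1],[0,0,0,-0.24,0.21,0,1],[0,0,0,-0.21,0.24,0,1]]
cmd end [555.8    9.75]
```

```bash
python3 -m inch '[[0,0,0,-0.14,-0.31,0,1],[0,0,0,-0.14,-0.29,0,1],[0,0,0,-0.19,-0.25,0,1],[0,0,0,-0.23,-0.23,0,1]]' | egrep 'pos|force: \['
python3 -c "from h import *;look()"
python3 -m inch '[[0,0,0,-0.27,-0.18,0,1],[0,0,0,-0.29,-0.13,0,1],[0,0,0,-0.3,-0.09,0,1],[0,0,0,-0.32,-0.03,0,1]]' | egrep 'pos|force: \['
python3 -c "from h import *;look()"
```

```text
eef_pos: [464.5, -0.2, 81.1]
contact_force: [-14.3, -7.4, 6.8]
[] pos [465.2  -1.1  81.1] F [-12.6 -10.7   5.7] 6.4833
eef_pos: [488.9, -16.3, 80.6]
contact_force: [-30.5, -66.9, 24.4]
['th5.238 r42 n12'] pos [491.4 -17.3  80.9] F [-22.6 -62.8  12.4] 6.8667
```

Pressing too hard on this side, at 67 N. I'll back off 5 mm and adopt a larger finger half-width.

```bash
python3 -m inch '[[0,0,0,0,-0.1,0,1],[0,0,0,0,-0.1,0,1],[0,0,0,0,0,0,1]]' | egrep 'pos|force: \['
sed -i 's/^HX,HY=.*/HX,HY=8.5,8.7/' h.py
python3 -c "
from h import *
look();rows((498.3,-15.25),16,50.5,7)"
```

```text
eef_pos: [494.7, -19.3, 81.2]
contact_force: [-11.3, -32.7, 1.7]
['th5.344 r42 n12'] pos [494.7 -19.3  81.2] F [-10.9 -33.1   2.2] 7.1667
[[0,0,0,-0.29,-0.03,0,1],[0,0,0,-0.28,0,0,1],[0,0,0,-0.28,0,0,1],[0,0,0,-0.28,0.04,0,1],[0,0,0,-0.27,0.08,0,1],[0,0,0,-0.26,0.11,0,1],[0,0,0,-0.24,0.14,0,1],[0,0,0,-0.21,0.18,0,1]]
[[0,0,0,-0.19,0.2,0,1],[0,0,0,-0.16,0.23,0,1],[0,0,0,-0.13,0.25,0,1],[0,0,0,-0.09,0.27,0,1],[0,0,0,-0.05,0.27,0,1],[0,0,0,-0.02,0.28,0,1],[0,0,0,0,0.28,0,1],[0,0,0,0,0.28,0,1]]
cmd end [567.05  49.25]
```

```bash
sed -i 's/^HX,HY=.*/HX,HY=8.5,11/' h.py
python3 -c "
from h import *
rows((498.3,-15.25),24,50,7)"
```

```text
[[0,0,0,-0.29,-0.1,0,1],[0,0,0,-0.28,-0,0,1],[0,0,0,-0.28,0,0,1],[0,0,0,-0.28,0.04,0,1],[0,0,0,-0.27,0.07,0,1],[0,0,0,-0.26,0.12,0,1],[0,0,0,-0.23,0.14,0,1],[0,0,0,-0.22,0.18,0,1]]
[[0,0,0,-0.19,0.21,0,1],[0,0,0,-0.16,0.23,0,1],[0,0,0,-0.12,0.25,0,1],[0,0,0,-0.09,0.27,0,1],[0,0,0,-0.05,0.27,0,1],[0,0,0,-0.01,0.28,0,1],[0,0,0,0,0.28,0,1],[0,0,0,0,0.28,0,1]]
[[0,0,0,0,0.28,0,1],[0,0,0,0.03,0.28,0,1],[0,0,0,0.06,0.27,0,1],[0,0,0,0.1,0.26,0,1],[0,0,0,0.13,0.25,0,1],[0,0,0,0.17,0.22,0,1],[0,0,0,0.19,0.2,0,1],[0,0,0,0.23,0.17,0,1]]
cmd end [543.8  96. ]
```

```bash
python3 -m inch '[[0,0,0,-0.29,-0.1,0,1],[0,0,0,-0.28,0,0,1],[0,0,0,-0.28,0,0,1],[0,0,0,-0.28,0.04,0,1]]' | egrep 'pos|force: \['
python3 -c "from h import *;look()"
python3 -m inch '[[0,0,0,-0.27,0.07,0,1],[0,0,0,-0.26,0.12,0,1],[0,0,0,-0.23,0.14,0,1],[0,0,0,-0.22,0.18,0,1]]' | egrep 'pos|force: \['
python3 -c "from h import *;look()"
```

```text
eef_pos: [526.5, -20.1, 81.6]
contact_force: [2.0, -21.9, -6.8]
['th5.954 r39 n8'] pos [528.6 -19.7  81.9] F [  4.6 -20.3  -9.4] 7.55
eef_pos: [553.2, -5.7, 82.0]
contact_force: [5.3, -8.1, -5.8]
['th0.291 r39 n17'] pos [554.1  -4.6  82.2] F [ 4.1 -5.6 -2.5] 7.9333
```

First pass of the arrow is done (θ≈6.57). I'll continue with slightly more pressure.

```bash
python3 -m inch '[[0,0,0,-0.16,0.24,0,1],[0,0,0,-0.14,0.23,0,1],[0,0,0,-0.12,0.25,0,1],[0,0,0,-0.09,0.27,0,1]]' | egrep 'pos|force: \['
python3 -c "from h import *;look()"
python3 -m inch '[[0,0,0,-0.05,0.27,0,1],[0,0,0,-0.01,0.28,0,1],[0,0,0,0,0.28,0,1],[0,0,0,0,0.28,0,1]]' | egrep 'pos|force: \['
python3 -c "from h import *;look()"
```

```text
eef_pos: [567.3, 20.1, 82.8]
contact_force: [11.0, -7.8, -5.5]
['th0.953 r39 n12'] pos [567.9  21.1  82.9] F [ 9.9 -3.6 -5.4] 8.3167
eef_pos: [571.9, 48.8, 83.3]
contact_force: [16.8, -1.3, -9.5]
['th1.558 r40 n17'] pos [571.7  50.   83.3] F [17.9  1.1 -9.6] 8.7
```

```bash
python3 -m inch '[[0,0,0,0,0.28,0,1],[0,0,0,0.03,0.28,0,1],[0,0,0,0.06,0.27,0,1],[0,0,0,0.1,0.26,0,1]]' | egrep 'pos|force: \['
python3 -c "from h import *;look()"
python3 -m inch '[[0,0,0,0.13,0.25,0,1],[0,0,0,0.17,0.22,0,1],[0,0,0,0.19,0.2,0,1],[0,0,0,0.23,0.17,0,1]]' | egrep 'pos|force: \['
python3 -c "from h import *;look();rows((543,96.5),32,50,7)"
```

```text
eef_pos: [562.9, 76.3, 82.9]
contact_force: [3.8, -1.7, 2.0]
['th2.129 r40 n14'] pos [562.1  77.3  82.8] F [6.2 3.6 2.9] 9.0833
eef_pos: [543.4, 97.7, 82.5]
contact_force: [4.7, 2.9, 1.2]
['th2.707 r39 n14'] pos [542.1  98.4  82.4] F [3.9 6.5 3.7] 9.4667
[[0,0,0,0.25,0.14,0,1],[0,0,0,0.26,0.09,0,1],[0,0,0,0.27,0.06,0,1],[0,0,0,0.28,0.02,0,1],[0,0,0,0.28,-0,0,1],[0,0,0,0.28,-0,0,1],[0,0,0,0.28,-0.01,0,1],[0,0,0,0.28,-0.04,0,1]]
[[0,0,0,0.27,-0.08,0,1],[0,0,0,0.25,-0.12,0,1],[0,0,0,0.24,-0.15,0,1],[0,0,0,0.21,-0.18,0,1],[0,0,0,0.18,-0.21,0,1],[0,0,0,0.16,-0.24,0,1],[0,0,0,0.12,-0.25,0,1],[0,0,0,0.08,-0.27,0,1]]
[[0,0,0,0.04,-0.27,0,1],[0,0,0,0.01,-0.28,0,1],[0,0,0,-0,-0.28,0,1],[0,0,0,-0,-0.28,0,1],[0,0,0,-0,-0.28,0,1],[0,0,0,-0.03,-0.28,0,1],[0,0,0,-0.07,-0.27,0,1],[0,0,0,-0.1,-0.26,0,1]]
[[0,0,0,-0.14,-0.25,0,1],[0,0,0,-0.17,-0.22,0,1],[0,0,0,-0.2,-0.19,0,1],[0,0,0,-0.23,-0.17,0,1],[0,0,0,-0.24,-0.13,0,1],[0,0,0,-0.27,-0.09,0,1],[0,0,0,-0.27,-0.06,0,1],[0,0,0,-0.28,-0.02,0,1]]
cmd end [499.5  -17.75]
```

Tracking is perfect, so I'll continue with a touch more press.

```bash
python3 -m inch '[[0,0,0,0.26,0.11,0,1],[0,0,0,0.26,0.09,0,1],[0,0,0,0.27,0.06,0,1],[0,0,0,0.28,0.02,0,1]]' | egrep 'pos|force: \['
python3 -c "from h import *;look()"
python3 -m inch '[[0,0,0,0.28,0,0,1],[0,0,0,0.28,0,0,1],[0,0,0,0.28,-0.01,0,1],[0,0,0,0.28,-0.04,0,1]]' | egrep 'pos|force: \['
python3 -c "from h import *;look()"
```

```text
eef_pos: [517.4, 106.7, 82.7]
contact_force: [6.3, 21.0, -1.5]
['th3.238 r35 n5', 'th3.232 r46 n5'] pos [515.6 106.9  82.5] F [ 2.8 22.1  1.2] 9.85
eef_pos: [487.1, 103.9, 82.2]
contact_force: [0.9, 1.9, -0.1]
['th3.768 r42 n12'] pos [485.3 103.2  81.8] F [-2.   2.9  3.1] 10.2333
```

```bash
python3 -m inch '[[0,0,0,0.24,-0.15,0,1],[0,0,0,0.22,-0.13,0,1],[0,0,0,0.22,-0.15,0,1],[0,0,0,0.2,-0.18,0,1]]' | egrep 'pos|force: \['
python3 -c "from h import *;look()"
python3 -m inch '[[0,0,0,0.18,-0.21,0,1],[0,0,0,0.16,-0.24,0,1],[0,0,0,0.12,-0.25,0,1],[0,0,0,0.08,-0.27,0,1]]' | egrep 'pos|force: \['
python3 -c "from h import *;look()"
```

```text
eef_pos: [464.5, 87.6, 81.8]
contact_force: [0.6, 2.3, -1.3]
['th4.266 r42 n12'] pos [463.5  86.7  81.6] F [0.  1.7 1.4] 10.6167
eef_pos: [450.8, 62.6, 81.8]
contact_force: [-4.3, 4.2, 2.2]
['th4.784 r42 n13'] pos [450.4  61.7  81.7] F [-3.3  0.2  1.3] 11.0
```

```bash
python3 -m inch '[[0,0,0,0.02,-0.28,0,1],[0,0,0,-0.03,-0.28,0,1],[0,0,0,-0.03,-0.28,0,1],[0,0,0,0,-0.28,0,1]]' | egrep 'pos|force: \['
python3 -c "from h import *;look()"
python3 -m inch '[[0,0,0,-0.04,-0.28,0,1],[0,0,0,-0.07,-0.27,0,1],[0,0,0,-0.1,-0.26,0,1]]' | egrep 'pos|force: \['
python3 -c "from h import *;look()"
```

```text
eef_pos: [448.1, 34.3, 81.1]
contact_force: [-11.4, 1.4, 7.6]
[] pos [448.3  33.4  81.1] F [-13.2  -1.8   7.9] 11.3833
eef_pos: [455.1, 13.9, 81.2]
contact_force: [-5.9, -0.8, 0.6]
[] pos [455.7  13.1  81.2] F [-7.1 -3.6 -0.8] 11.6833
```

```bash
python3 -m inch '[[0,0,0,-0.16,-0.25,0,1],[0,0,0,-0.17,-0.22,0,1],[0,0,0,0,0,0,1]]' | egrep 'pos|force: \['
python3 - <<'E'
from h import *
f=look(); a=f["pixels"][190:280,250:370]
cv2.imwrite("pics/c3.png",cv2.resize(a,(720,540),interpolation=2)[:,:,::-1])
E
```

```text
eef_pos: [462.5, 1.1, 81.0]
contact_force: [-10.8, -11.1, 5.4]
[] pos [462.6   1.2  81. ] F [-10.6 -11.3   5. ] 11.9833
```

View pics/c3.png

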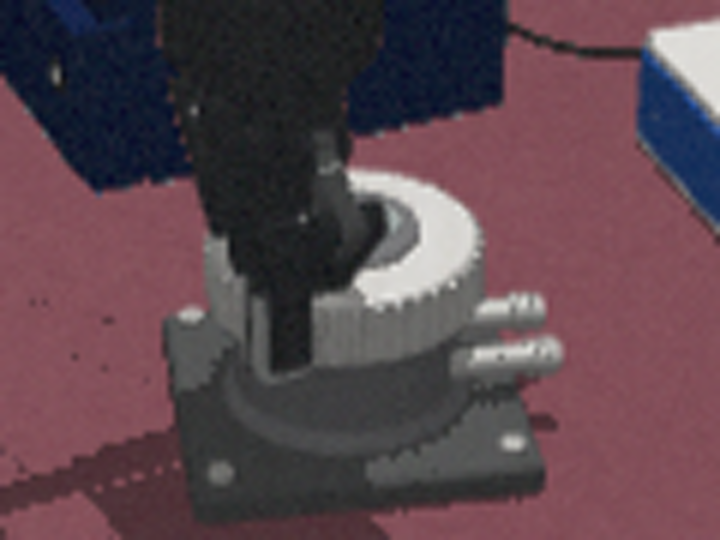

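The gripper hides the bar, so I'll withdraw the finger straight out and look.

```bash
python3 -m inch '[[0,0,0,0.3,-0.3,0,1],[0,0,0,0.6,0,0,1],[0,0,0,0.6,0.2,0,1],[0,0,0,0.2,0.6,0,1],[0,0,0,0,0.9,0,1],[0,0,0,0,0.9,0,1],[0,0,0,0,0.4,0,1],[0,0,0,0,0,0,1]]'
python3 - <<'E'
from h import *
f=look(); a=f["pixels"][190:280,250:370]
cv2.imwrite("pics/c4.png",cv2.resize(a,(720,540),interpolation=2)[:,:,::-1])
E
```

```text
clock: 12.65
eef_pos: [424.5, 71.7, 82.2]
tcp_rot: [3.141, 0.001, -3.139]
contact_force: [-0.1, 1.1, -0.3]
opening: -0.001
grasp_force: 0.0
['th6.002 r40 n15'] pos [424.4  70.9  82.2] F [-0.4 -0.1  0.1] 12.7
```

View pics/c4.png

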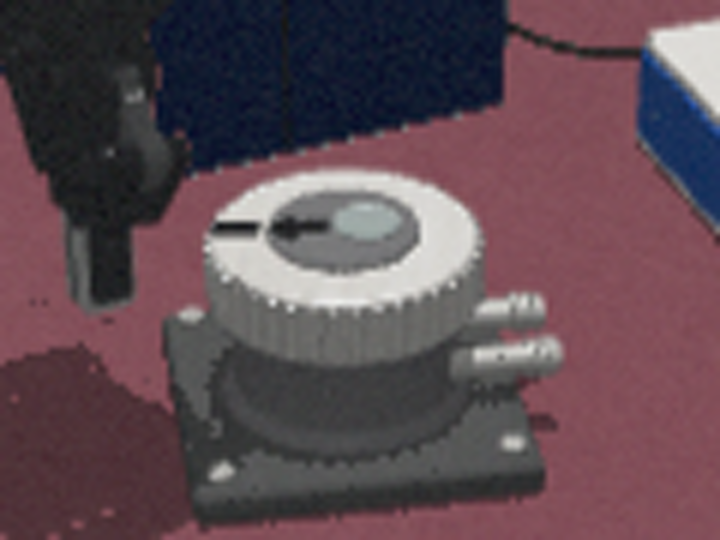

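The bar at (235,228) looks nearly in line with the arrow, whose tip is at (268,227), but the number says 16° short. I'll cross-check both directions in the scene and top images.

```bash
python3 - <<'E'
from h import *
def arrow(f,zp=84.,th=90):
    v,u=np.mgrid[0:480,0:640]; uv=np.stack([u,v],-1).reshape(-1,2)
    p=toplane(f,uv,zp)[:,:2]-C; g=f["pixels"].max(2).ravel(); rr=np.hypot(*p.T)
    m=(rr<30)&(g<th); q=p[m]
    return m.sum(),q.mean(0).round(1),q[np.argsort(-np.hypot(*q.T))[:4]].round(1).tolist(),np.degrees(np.arctan2(*q.mean(0)[::-1]))
for n in("top0","scene0"):
    f=np.load(n+".npy",allow_pickle=True).item()
    print(n,[(round(float(np.degrees(a)),1),round(float(b),1),int(c)) for a,b,c in ringangle(f)],arrow(f),arrow(f,84,115))
    P=cloud(f).reshape(-1,3);d=np.hypot(*(P[:,:2]-C).T);q=P[(d<60)&(P[:,2]>77)&(P[:,2]<82.5)]
    print(" ring top centre",cv2.minEnclosingCircle(q[:,:2].astype(np.float32)),np.median(q[:,2]))
    q=P[(d<60)&(P[:,2]>83)&(P[:,2]<90)];print(" hub",q.mean(0))
f=grab_frame("scene");print([(np.degrees(a),b) for a,b,c in ringangle(f)],arrow(f))
E
```

```text
top0 [(1.2, 44.9, 7)] (np.int64(1), array([-5.4,  5.9]), [[-5.4, 5.9]], np.float64(132.7599138735951)) (np.int64(31), array([-14. ,   5.7]), [[-22.8, 10.0], [-22.8, 5.8], [-20.6, 10.1], [-18.4, 12.2]], np.float64(158.0015994173654))
 ring top centre ((508.3084716796875, 43.05171585083008), 51.90414047241211) 80.31578524496263
 hub [507.88193195  42.50730478  84.74962112]
scene0 [(3.0, 41.1, 12)] (np.int64(26), array([-14.3,   8.4]), [[-21.0, 15.1], [-22.9, 11.1], [-22.9, 6.2], [-19.1, 14.0]], np.float64(149.64018015587536)) (np.int64(56), array([-10.4,  -1.3]), [[4.0, -27.9], [21.6, -18.0], [-5.5, -27.5], [9.8, -26.2]], np.float64(-172.91384717989996))
 ring top centre ((508.6656799316406, 41.07560729980469), 53.18482971191406) 81.16075098483418
 hub [507.97786979  40.08159966  84.84058347]
[(np.float64(145.30819173396915), np.float64(39.90169304350342))] (np.int64(27), array([-14.1,   8.5]), [[-21.0, 15.1], [-22.9, 11.1], [-22.9, 6.2], [-19.1, 14.0]], np.float64(148.70950779372134))
```

```bash
cat > m.py <<'E'
from h import *
def measure(f,tag):
    v,u=np.mgrid[0:480,0:640]; uv=np.stack([u,v],-1).reshape(-1,2); g=f["pixels"].max(2).ravel().astype(float)
    p=toplane(f,uv,81.)[:,:2]; d=np.hypot(*(p-C).T)
    m=((d<60)&(g>185)).reshape(480,640).astype(np.uint8)
    n,L,S,_=cv2.connectedComponentsWithStats(m); i=1+np.argmax(S[1:,4]); m=(L==i).astype(np.uint8)
    c=max(cv2.findContours(m,0,1)[0],key=cv2.contourArea)
    h=cv2.convexHull(c).reshape(-1,2)
    # dense hull boundary on the plane z=81
    q=toplane(f,h.astype(float),81.)[:,:2].astype(np.float32); ce,rad=cv2.minEnclosingCircle(q)
    e=cv2.fitEllipse(q)
    # hole (hub) : dark region inside the ring
    hole=cv2.morphologyEx(m,cv2.MORPH_CLOSE,np.ones((3,3)));
    print(tag,"ring circ",np.round(ce,1),round(rad,1),"ell",np.round(e[0],1),np.round(e[1],1))
    c0=np.array(e[0])
    for nm,zp,r0,r1 in(("bar",83.,31,49),("arrow",84.5,12,29)):
        p=toplane(f,uv,zp)[:,:2]-c0; rr=np.hypot(*p.T); k=(rr>r0)&(rr<r1)
        k&=g<95
        if nm=="bar":k&=np.abs(cloud(f)[...,2].ravel()-82)<6
        b=p[k].mean(0); print("  ",nm,k.sum(),b.round(1),"ang %.1f"%np.degrees(np.arctan2(b[1],b[0])))
if __name__=="__main__":
    for n in("top0","scene0"): measure(np.load(n+".npy",allow_pickle=True).item(),n)
    measure(grab_frame("scene"),"now")
E
python3 m.py
```

```text
top0 ring circ [512.3  42.5] 55.4 ell [511.5  41.7] [ 99.1 109.8]
   bar 12 [38.5  2.3] ang 3.4
   arrow 3 [-23.5   9.4] ang 158.2
scene0 ring circ [508.3  41.5] 49.8 ell [508.4  42.8] [96.2 97.2]
   bar 14 [40.9  1.6] ang 2.3
   arrow 22 [-16.6   9.3] ang 150.6
now ring circ [507.  42.] 50.6 ell [506.8  41.6] [ 97.2 101.9]
   bar 15 [-32.3  22.7] ang 144.9
   arrow 22 [-14.9  11. ] ang 143.6
```

The scene and top angles disagree by about 10°. The wrist camera gives a closer look, so I'll lift and view from above.

```bash
python3 -m inch '[[0,0,0,0,0,-0.96,1],[0,0,0,0,0,-0.96,1],[0,0,0,0,0,-0.96,1],[0,0,0,0,0,-0.96,1],[0,0,0,0,0,-0.96,1],[0,0,0,0,0,-0.96,1],[0,0,0,0,0,-0.96,1]]' >/dev/null
python3 -m inch '[[0,0,0,-0.9,-0.18,0,1],[0,0,0,-0.9,-0.18,0,1],[0,0,0,-0.9,-0.18,0,1],[0,0,0,-0.9,-0.18,0,1],[0,0,0,-0.9,-0.18,0,1],[0,0,0,-0.9,-0.18,0,1],[0,0,0,0,0,0,1],[0,0,0,0,0,0,1]]'
python3 - <<'E'
from h import *
f=grab_frame("wrist");save(f,"w5.png");np.save("w5.npy",f,allow_pickle=True)
print(np.round(f["cam_to_world"],2).tolist())
E
```

```text
clock: 14.05
eef_pos: [559.4, 42.3, 249.4]
tcp_rot: [-3.141, -0.001, 3.14]
contact_force: [-0.7, -0.7, -0.0]
opening: 0.002
grasp_force: 0.0
[[0.0, 0.96, 0.28, 487.69], [1.0, -0.0, 0.0, 42.09], [0.0, 0.28, -0.96, 370.63], [0.0, 0.0, 0.0, 1.0]]
```

View pics/w5.png

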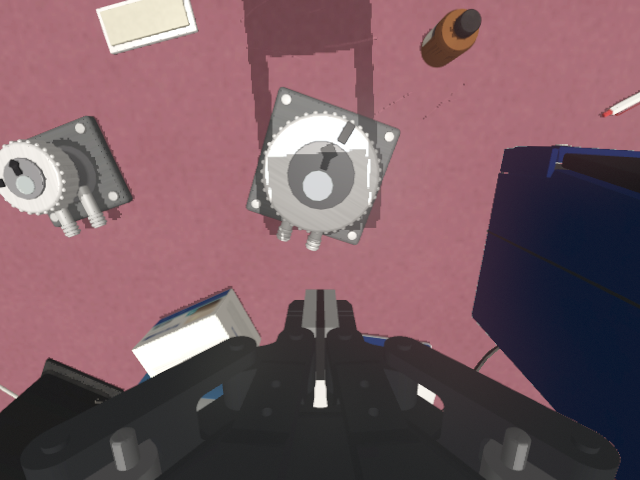

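The wrist view shows the bar at (346,133) and the arrow at about (328,155), with the hub centre at about (321,175). So the bar is about 14° short, and I'll measure that precisely.

```bash
cat > w.py <<'E'
from h import *
def wm(f):
    v,u=np.mgrid[0:480,0:640]; uv=np.stack([u,v],-1).reshape(-1,2); g=f["pixels"].max(2).ravel().astype(float)
    p=toplane(f,uv,81.)[:,:2]; d=np.hypot(*(p-C).T); z=cloud(f).reshape(-1,3)
    q=z[(np.abs(z[:,2]-81)<3)&(d<60)][:,:2]; ce,rad=cv2.minEnclosingCircle(q.astype(np.float32))
    ft=z[(z[:,2]>9)&(z[:,2]<19)&(np.hypot(*(z[:,:2]-C).T)<100)][:,:2]
    print("ring",np.round(ce,1),round(rad,1),"foot",cv2.minAreaRect(ft.astype(np.float32)))
    out=[]
    for nm,zp,r0,r1 in(("bar",83.,32,48),("arrow",84.5,14,29)):
        p=toplane(f,uv,zp)[:,:2]-np.array(ce); rr=np.hypot(*p.T); m=((rr>r0)&(rr<r1)&(g<85)).reshape(480,640).astype(np.uint8)
        n,L,S,_=cv2.connectedComponentsWithStats(m); i=1+np.argmax(S[1:,4]); b=p[(L==i).ravel()].mean(0)
        out.append(np.degrees(np.arctan2(b[1],b[0]))); print(nm,S[i,4],np.hypot(*b).round(1),out[-1].round(1))
    print("bar to go (deg): vs arrow %.1f, vs foot %.1f"%(out[1]-out[0],161.4-out[0]))
if __name__=="__main__":
    wm(grab_frame("wrist")); print(r.sense()["eef_pos"].round(1))
E
python3 w.py
```

```text
ring [508.9  42.4] 51.9 foot ((508.9212951660156, 42.528045654296875), (130.29592895507812, 130.56005859375), 71.11296844482422)Traceback (most recent call last):
  File "w.py", line 15, in <module>
    wm(grab_frame("wrist")); print(r.sense()["eef_pos"].round(1))
    ~~^^^^^^^^^^^^^^^^^^^^^
  File "w.py", line 11, in wm
    n,L,S,_=cv2.connectedComponentsWithStats(m); i=1+np.argmax(S[1:,4]); b=p[(L==i).ravel()].mean(0)
                                                     ~~~~~~~~~^^^^^^^^^
    return _wrapfunc(a, 'argmax', axis=axis, out=out, **kwds)
    return bound(*args, **kwds)
ValueError: attempt to get argmax of an empty sequence
```

```bash
sed -i 's/g<85/g<110/' w.py; python3 w.py
```

```text
ring [509.   42.4] 51.9 foot ((508.9541320800781, 42.74404525756836), (130.0056610107422, 130.23895263671875), 71.12805938720703)
bar 3 39.1 143.6
arrow 113 18.5 156.1
bar to go (deg): vs arrow 12.5, vs foot 17.8
[558.   43.2 249.7]
```

```bash
sed -i 's/g<110/g<(145 if nm=="bar" else 100)/' w.py; python3 w.py; python3 - <<'E'
from h import *
f=np.load("w5.npy",allow_pickle=True).item()
a=f["pixels"][100:220,250:400]
cv2.imwrite("pics/c6.png",cv2.resize(a,(750,600),interpolation=2)[:,:,::-1])
for z,pts in((83,[(346,133),(321,175)]),(84,[(328,147)])): print(toplane(f,pts,z))
E
```

```text
ring [509.1  42.6] 51.9 foot ((509.0483093261719, 42.77518844604492), (129.8799285888672, 130.4773712158203), 71.12418365478516)
bar 184 40.0 148.6
arrow 122 18.8 157.0
bar to go (deg): vs arrow 8.4, vs foot 12.8
[558.   43.4 249.9]
[[475.06974662  63.57466109  83.        ]
 [508.68877535  43.19046263  83.        ]]
[[486.04419433  48.94085569  84.        ]]
```

View pics/c6.png

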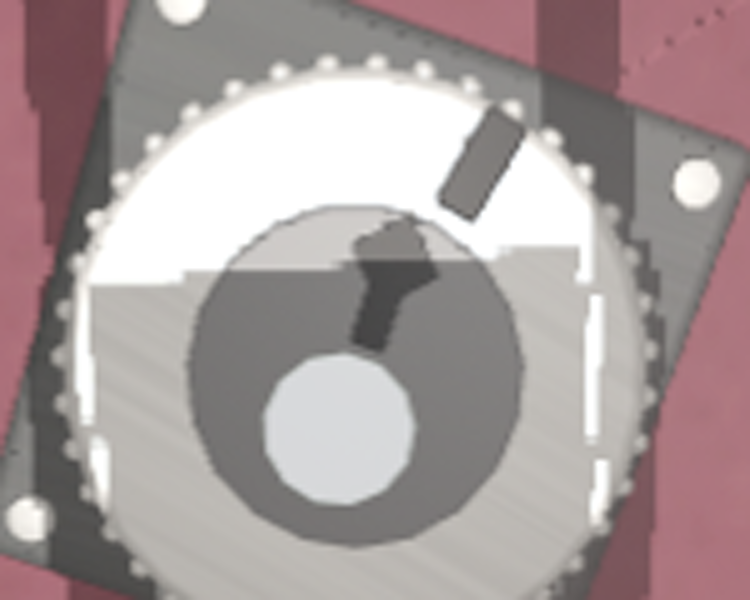

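The close view shows the arrow tip at crop (412,215), the bar at (482,163) and the hub centre at (356,375), so there are about 12.5° to go. That is roughly 11 mm of rim travel, which I'll do on the flat front.

```bash
python3 -m inch '[[0,0,0,0.89,0.03,0,1],[0,0,0,0.89,0.03,0,1],[0,0,0,0.89,0.03,0,1],[0,0,0,0.89,0.03,0,1],[0,0,0,0.89,0.03,0,1],[0,0,0,0.89,0.03,0,1],[0,0,0,0,0,0,1]]' >/dev/null
python3 -m inch '[[0,0,0,0,0,0.96,1],[0,0,0,0,0,0.96,1],[0,0,0,0,0,0.96,1],[0,0,0,0,0,0.96,1],[0,0,0,0,0,0.96,1],[0,0,0,0,0,0.96,1],[0,0,0,0,0,0.96,1],[0,0,0,0,0,0,1]]'
```

```text
clock: 15.5
eef_pos: [423.2, 48.0, 79.1]
tcp_rot: [-3.141, -0.005, -3.141]
contact_force: [-1.4, -0.9, 1.2]
opening: -0.002
grasp_force: 0.0
```

```bash
python3 -m inch '[[0,0,0,0,0,0,1]]' | egrep 'pos|force: \['
```

```text
eef_pos: [424.8, 48.2, 81.7]
contact_force: [0.1, -0.3, 0.2]
```

Go in 26.5 mm to press, drag −y 10 mm, then straight back out.

```bash
python3 -m inch '[[0,0,0,-0.4,0,0,1],[0,0,0,-0.4,0,0,1],[0,0,0,-0.1,0,0,1],[0,0,0,-0.08,0,0,1],[0,0,0,-0.08,0,0,1],[0,0,0,0,0,0,1]]' | egrep 'pos|force: \['
python3 -m inch '[[0,0,0,0,-0.1,0,1],[0,0,0,0,-0.1,0,1],[0,0,0,0,-0.1,0,1],[0,0,0,0,-0.1,0,1],[0,0,0,0,0,0,1],[0,0,0,0,0,0,1]]' | egrep 'pos|force: \['
python3 -m inch '[[0,0,0,0.1,0,0,1],[0,0,0,0.4,0,0,1],[0,0,0,0.4,0,0,1],[0,0,0,0.15,0,0,1],[0,0,0,0,0,-0.9,1],[0,0,0,0,0,-0.98,1],[0,0,0,0,0,-0.98,1],[0,0,0,0,0,-0.98,1]]' | egrep 'pos|force: \['
python3 -m inch '[[0,0,0,0,0,-0.96,1],[0,0,0,0,0,-0.96,1],[0,0,0,0,0,-0.96,1],[0,0,0,-0.9,0.1,0,1],[0,0,0,-0.9,0.1,0,1],[0,0,0,-0.9,0.1,0,1],[0,0,0,-0.9,0.1,0,1],[0,0,0,-0.9,0,0,1]]' >/dev/null
python3 -m inch '[[0,0,0,-0.85,0,0,1],[0,0,0,0,0,0,1],[0,0,0,0,0,0,1]]' | grep pos
python3 w.py
```

```text
eef_pos: [447.8, 47.8, 82.4]
contact_force: [-19.0, 0.5, 13.1]
eef_pos: [447.8, 37.7, 82.3]
contact_force: [-17.6, -0.2, 9.2]
eef_pos: [426.1, 38.3, 179.7]
contact_force: [0.4, 0.2, -0.9]
eef_pos: [560.2, 48.2, 250.2]
ring [508.8  42.7] 51.8 foot ((509.2329406738281, 42.85218811035156), (129.4243621826172, 130.79844665527344), 71.19466400146484)
bar 184 40.0 159.5
arrow 75 17.6 154.6
bar to go (deg): vs arrow -5.0, vs foot 1.9
[559.3  48.2 250.1]
```

```bash
python3 - <<'E'
from h import *
f=grab_frame("wrist");np.save("w7.npy",f,allow_pickle=True)
a=f["pixels"][100:220,245:395]
cv2.imwrite("pics/c7.png",cv2.resize(a,(750,600),interpolation=2)[:,:,::-1])
E
```

```text
(no output)
```

View pics/c7.png

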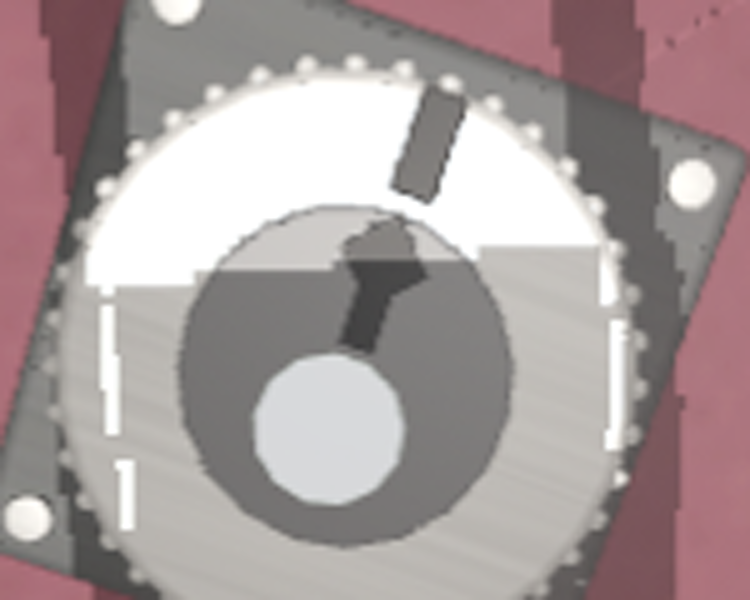

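The bar at (429,146) is in line with the arrow tip at (402,213) and the hub centre at (346,375), within about 1–2°. The arm is clear, so I'm handing in.

```bash
python3 -c "from rig import r;print(r.sense()['clock'],r.sign_off())"
```

```text
the job is handed in; nothing more can be done
18.2667 None
```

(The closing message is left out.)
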